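Wedge a rocking metronome case

TASK

The square metronome case rocks because the foot at its corner nearest the loose wooden wedge is worn short. Push the wedge along the bench, thin end first, under that foot until the case no longer rocks when you press on its top above that foot; do not pinch or lift anything, do not shove the case along the bench and leave the other things where they are. Finish with the fingertips still pressing down on the top above that foot, firmly, with roughly 10 N, while the case stays level on the wedge.

Things in the scene. Friction and masses are not known exactly. Their poses are not given: they have to be found in the camera images.
- case: Loose square mahogany metronome case, 1.3 to 1.9 kg, 170 x 170 mm (trim 178), flat waxed slippery top 62 mm above the bench with a 34 mm high brass boss and spindle near its +x,+y corner. It rests level on three 18 mm long brass feet, 20 mm across, 65 mm from the centre in x and y; the fourth, at -x,-y, is worn short. Origin: bench level under the centre. The wedge lies off its -y side and goes in along +y.
- foot_spot (a point): Point fixed to the case, straight under the centre of the short foot, at bench level when the case is level. The short foot hangs 5 to 9 mm above the bench (differs every time); the case's bottom is 18 mm above it.
- corner_top (a point): Point on the flat top of the case above the short foot, 62 mm above the bench when level, 22 mm inside both edges: press here. With no wedge, pressing here with more than 3 to 5 N tips the case 0.05 to 0.11 rad (this point sinks 5 to 9 mm).
- wedge: Loose plain wooden wedge, 60 g, 110 mm long (x), 40 mm wide (y), lying flat; height rises evenly from 2 mm at the thin end (+x) to 15 mm at the blunt end (-x). Origin: centre of the underside. Starts roughly pointing at the short foot, thin end 10 to 45 mm off the case's side, at most 8 mm off line and 0.2 rad askew. It slides with under 1 N; once it binds under the foot it takes several N.
- wedge_tip (a point): Middle of the wedge's thin end, on its underside.
- wedge_butt (a point): Middle of the wedge's blunt end face (40 mm wide, 15 mm high), 7.5 mm above the bench: push here.
- bob: Brass pendulum weight, 34 mm across, 40 mm high, standing on the -x side of the case. Origin: centre of its underside, loose bystander; leave it where it is.
- screwdriver: Screwdriver 150 mm long, lying on the -y side of the case, beside the wedge. Origin: under its middle, loose bystander; leave it where it is.
- base_plate: Black bakelite base plate, 130 x 100 x 12 mm. Origin: centre of its underside, loose bystander; leave it where it is.
- case_lid: Mahogany lid, 160 x 120 x 16 mm. Origin: centre of its underside, loose bystander; leave it where it is.
- pendulum: Steel pendulum rod 200 mm long with a small brass weight. Origin: under its middle, loose bystander; leave it where it is.
- oil_jar: Amber glass jar, 48 mm across, 50 mm high. Origin: centre of its underside, loose bystander; leave it where it is.
- spring_barrel: Brass spring barrel (ring) 48 mm across, 16 mm high. Origin: centre of its underside, loose bystander; leave it where it is.
There are look-alikes about, which are no part of the job. Leave any blue or purple look-alike of the wedge alone.

How it is judged:
By the outcome, as a careful person would: the job done as asked, in the order asked, and still so for the second after the job is handed in, while the arm keeps its last pose, push and grip.
It also fails if it takes over 48 s, if anything falls off the work surface, if the arm or the gripper's body presses on something with over 40 N, if the wrist force passes 120 N, or if a joint passes its speed limit or range.

ROBOT

A 6-joint arm with a two-finger parallel gripper is mounted at the origin on the work surface. World frame = base frame: x ahead of the robot, y to its left, z up, the work surface at z = 0. Lengths are in mm, angles in degrees, forces in N, time in s.
With the tool pointing down it reaches from about 350 to 850 mm from the base axis. Payload 8.1 kg.
Tool frame: the origin (TCP) lies at the very end of the fingers, on their centre line; the grasp point (between the pads) lies 19 mm behind it; z points along the fingers, y is the direction in which the jaws open and shut (so a half turn about z gives the same grasp; the last joint's range is limited). The gripper opens to 85 mm and grips with 20 to 120 N. Pads are 22 mm wide; open, the fingers measure 114 mm over their backs; the gripper's body (76 mm by 85 mm) begins 54 mm behind the grasp point. The pads swing forward as they close: fully open they stand 13 mm farther back than shut.
Start: joints at [60.768, 7.471, 85.268, -0, 87.261, -4.893], TCP at [247.263, 546.686, 202.092] pointing down, gripper open.
Joint ranges: [-169.43, 169.43], [-51.17, 129.36], [1.28, 143.12], [-76.62, 256.62], [0, 156.53], [-152.29, 152.29]. Speed limits (degrees/s): [136.94, 136.94, 159.86, 180, 180, 180].

INTERFACE

Orientations are given as [roll, pitch, yaw] about the fixed x, y, z axes, in that order (R = Rz(yaw) Ry(pitch) Rx(roll)).
In Python, from bench import r, eyes gives the robot as it stands. The module is installed in compiled form; this text tells all that it offers.
- The arm moves only by the tool play_rows, never from a script. Its argument "deltas" is a list of rows, each a list of 3 entries, a list of its own where there are three numbers: the shift along the tool's x, y, z in m, then the turn, a rotation vector about the tool's x, y, z in rad, then the closure, from 0 (fully open) to 1 (shut). A call has 1 to 8 rows; each row shifts and turns the pose as measured when the row begins, along the tool's axes as they then stand; what a row does not reach is not made up. A row lasts 1/8 s, in which the tool goes at most 62.5 mm and 10.7 degrees, less where a joint would pass 70% of its speed; a pose out of reach is approached as far as the arm can. A call with a gripper value outside its range is refused whole. The fingers move at their own pace and stop on an object; "force" is the grip in N (left out, the last holds). Time passes only in rows, so rows that do not move let the fingers close. It gives the time, the measured TCP pose, the force and the opening at its end, in the units of the state.
- r.sense(): the state, without advancing time (a new reading comes with each control period).
- eyes.snapshot(name): name is "scene" or "top" or "wrist"; returns the picture (480x640x3 uint8, red, green, blue); there is no depth.
- eyes.get_calibration(name): a dict with "mtx" (3x3 intrinsics, pixels), "R" (3x3) and "t" (3): a world point X has camera coordinates R X + t; the wrist camera has in their place "T_tool_cam" (4x4, takes a point from camera to tool coordinates, whose origin is the TCP and whose axes are the flange's). Camera axes: x right, y down, z forward; pixel columns grow to the right and rows downward; lengths in mm; the calibration is good to about 2 mm. A picture is of the moment at which its call begins: read the wrist's pose just before it. get_calibration takes no time and is no camera call.
- r.hand_in(): hands the job in, once; it reports no verdict.
The state is a dict: "time": time; "joint_pos": joint angles; "qd": joint speeds; "joint_efforts": joint torques, N m; "tool_pos": TCP position; "tcp_rot": TCP orientation; "ft_force": force on the tool from outside, world axes, zero at the start; "wrist_torque": the same for the moment, N m; "finger_gap": finger opening in mm.
Only numpy, scipy, OpenCV 4.12 (cv2) and the standard library are available. Lean on these libraries where they do the work, as an engineer would, in place of code of your own. Each camera call takes 0.05 s, during which the arm holds its last target. There are 200 camera calls.

## Working session

There is one attempt and no reset: what is moved stays moved. The work goes in short steps, Python scripts to look and compute and a tool call to move; the robot and the scene stay as the last step left them, time stands still between calls to the robot, and variables do not carry over. Pictures are saved under pics/ and viewed, about 8 in all and at most 12, crops included, and the job is handed in when it is done.

Besides the shell and the picture viewer there is one more tool, called after "Emit:" as name(argument=value, ...), one argument or row to a line, values as JSON. play_rows: Moves the arm, as the interface text tells. Its arguments: {"type":"object","properties":{"deltas":{"type":"array"},"force":{"type":"number"}},"required":["deltas"]}

```bash
mkdir -p pics
python3 - <<'E'
from bench import r, eyes
import cv2,numpy as np
for n in ("scene","top"):
    im=eyes.snapshot(n); cv2.imwrite(f"pics/{n}0.png",im[:,:,::-1])
    c=eyes.get_calibration(n); print(n,np.round(c["mtx"],1).tolist(),np.round(c["R"],4).tolist(),np.round(c["t"],1).tolist())
print(np.round(eyes.get_calibration("wrist")["T_tool_cam"],3).tolist())
print(r.sense())
E
```

```text
scene [[531.4, 0.0, 314.3], [0.0, 531.4, 239.9], [0.0, 0.0, 1.0]] [[-0.8344, 0.551, -0.0117], [0.3975, 0.5869, -0.7054], [-0.3818, -0.5932, -0.7087]] [462.5, -173.6, 1387.8]
top [[437.0, 0.0, 318.7], [0.0, 437.0, 243.3], [0.0, 0.0, 1.0]] [[0.0273, -0.9996, 0.0098], [-0.9878, -0.0285, -0.1528], [0.153, -0.0055, -0.9882]] [7.4, 571.0, 885.9]
[[0.0, -0.96, -0.281, 70.099], [1.0, 0.0, -0.001, -0.255], [0.001, -0.281, 0.96, -172.34], [0.0, 0.0, 0.0, 1.0]]
{'time': 0.1, 'joint_pos': array([ 6.07696346e+01,  7.50993467e+00,  8.53240712e+01,  1.32878981e-03,
        8.72630127e+01, -4.89277526e+00]), 'qd': array([ 0.02765394, -0.12500555, -0.14427694, -0.04428184,  0.05647723,
       -0.01301668]), 'joint_efforts': array([ 1.37610168e-03, -5.70953965e+01, -5.01939404e+01, -3.10031019e-04,
        8.29236262e-03, -5.98028873e-05]), 'tool_pos': array([246.9626135 , 546.20566354, 201.14832645]), 'tcp_rot': array([-1.79903448e+02, -9.59716695e-03,  1.55662337e+02]), 'ft_force': array([ 0.01405116, -0.11131117,  0.55081877]), 'wrist_torque': array([ 0.00321195, -0.11201793, -0.01217181]), 'finger_gap': 85.26514690845818}
```

View pics/top0.png

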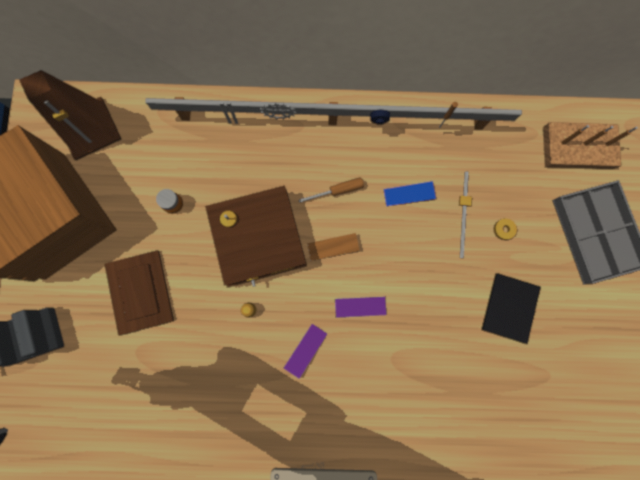

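View pics/scene0.png

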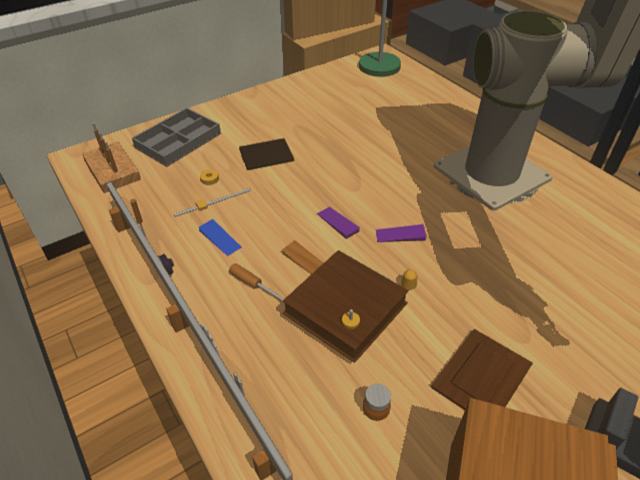

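The natural-wood wedge is at top (335,246), off the case's right (−y) side. The look-alikes are purple at (360,307) and (305,350), and blue at (410,193). The screwdriver handle at (347,186) is also wood-coloured. The boss at (228,218) marks the +x,+y corner, so the short foot is at the lower-right corner, near (290,262). I'll check this in a close crop.

Run:
```python
import cv2
im=cv2.imread("pics/top0.png")[170:320,190:390]
cv2.imwrite("pics/crop1.png",cv2.resize(im,(800,600),interpolation=cv2.INTER_CUBIC))
```

```text
(no output)
```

View pics/crop1.png

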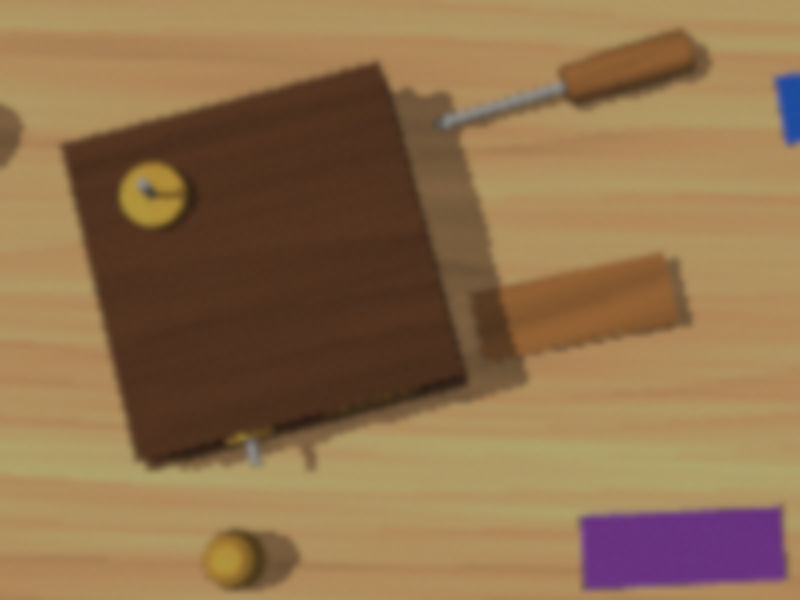

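```bash
cat > h.py <<'E'
import numpy as np
from bench import r, eyes
def ray(cal,uv,z,scale=1,off=(0,0),Rt=None):
    R,t=(np.array(cal["R"]),np.array(cal["t"])) if Rt is None else Rt
    u=np.array(uv,float)/scale+np.array(off)
    C=-R.T@t; d=R.T@np.linalg.inv(cal["mtx"])@np.array([u[0],u[1],1])
    return C+d*(z-C[2])/d[2]
E
python3 - <<'E'
from h import *
c=eyes.get_calibration("top"); f=lambda p,z: ray(c,p,z,4,(190,170))
K=[f(p,62) for p in [(63,145),(378,63),(466,380),(138,462)]]
print("case",np.round(K,1)); print([round(np.linalg.norm(K[i]-K[i-1]),1) for i in range(4)], "ctr",np.mean(K,0))
cx=np.mean(K,0)
ey=((K[0]-K[1])+(K[3]-K[2])); ey/=np.linalg.norm(ey); ex=np.array([ey[1],-ey[0],0])
print("case yaw",np.degrees(np.arctan2(ex[1],ex[0])),"corner_top",cx-65*(ex+ey))
W=[f(p,z) for p,z in [((472,293),2),((485,360),2),((682,325),15),((662,254),15)]]
print("wedge",np.round(W,1),[round(np.linalg.norm((W[i]-W[i-1])[:2]),1) for i in range(4)])
tip=(W[0]+W[1])/2; butt=(W[2]+W[3])/2; d=(tip-butt)[:2]; print("tip",tip,"butt",butt,"yaw",np.degrees(np.arctan2(d[1],d[0])))
g=lambda p:((p-cx)[:2]@ex[:2],(p-cx)[:2]@ey[:2]); print("in case frame tip",g(tip),"butt",g(butt))
print("bob",f((233,560),40))
E
```

```text
case [[639.9 263.8  62. ]
 [689.5  99.8  62. ]
 [521.6  47.7  62. ]
 [474.6 214.4  62. ]]
[np.float64(172.5), np.float64(171.4), np.float64(175.8), np.float64(173.2)] ctr [581.39372716 156.41209903  62.        ]
case yaw 16.276667218831967 corner_top [537.21688738  75.79940259  62.        ]
wedge [[576.5  47.1   2. ]
 [539.2  38.8   2. ]
 [560.  -68.6  15. ]
 [599.2 -57.1  15. ]] [np.float64(106.6), np.float64(38.2), np.float64(109.4), np.float64(40.8)]
tip [557.83220864  42.96744255   2.        ] butt [579.62721307 -62.81546398  15.        ] yaw 101.64203622780957
in case frame tip (np.float64(-54.412955464402614), np.float64(-102.29401505829995)) butt (np.float64(-63.13989642171418), np.float64(-209.94570353435736))
bob [426.31421367 166.4685483   40.        ]
```

Emit:
play_rows(
  deltas=[
    [[0, 0, 0], [0, 0, 0.172], 1],
    [[0, 0, 0], [0, 0, 0.172], 1],
    [[0, 0, 0], [0, 0, 0.172], 1],
    [[0, 0, 0], [0, 0, 0.172], 1],
    [[0, 0, 0], [0, 0, 0.172], 1],
  ],
  force=40,
)

```text
time: 0.72
tool_pos: [246.0, 544.5, 197.8]
tcp_rot: [-179.7, 0.3, 104.9]
ft_force: [-0.1, -0.6, -0.0]
finger_gap: 0.1
```

Emit:
play_rows(
  deltas=[
    [[-0.055, 0.0115, 0], [0, 0, 0], 1],
    [[-0.055, 0.0115, 0], [0, 0, 0], 1],
    [[-0.055, 0.0115, 0], [0, 0, 0], 1],
    [[-0.055, 0.0115, 0], [0, 0, 0], 1],
    [[-0.055, 0.0115, 0], [0, 0, 0], 1],
    [[-0.055, 0.0115, 0], [0, 0, 0], 1],
    [[-0.055, 0.0115, 0], [0, 0, 0], 1],
    [[-0.055, 0.0115, 0], [0, 0, 0], 1],
  ],
)

```text
time: 1.72
tool_pos: [449.0, 132.4, 195.9]
tcp_rot: [-179.5, 0.4, 105.1]
ft_force: [1.0, 0.2, 0.4]
finger_gap: -0.1
```

Emit:
play_rows(
  deltas=[
    [[-0.052, 0.016, 0], [0, 0, 0], 1],
    [[-0.052, 0.016, 0], [0, 0, 0], 1],
    [[-0.052, 0.016, 0], [0, 0, 0], 1],
    [[-0.052, 0.016, 0], [0, 0, -0.02], 1],
    [[-0.052, 0.016, 0], [0, 0, 0], 1],
    [[0, 0, 0], [0, 0, 0], 1],
  ],
)

```text
time: 2.48
tool_pos: [597.4, -109.5, 193.7]
tcp_rot: [-179.3, 0.3, 106.0]
ft_force: [-0.1, 0.2, -0.4]
finger_gap: -0.2
```

```bash
cat >> h.py <<'E'
import cv2
from scipy.spatial.transform import Rotation as Ro
def wrist():
    s=r.sense(); im=eyes.snapshot("wrist"); c=eyes.get_calibration("wrist")
    T=np.eye(4); T[:3,:3]=Ro.from_euler('xyz',s["tcp_rot"],degrees=True).as_matrix(); T[:3,3]=s["tool_pos"]
    M=np.linalg.inv(T@np.array(c["T_tool_cam"])); return s,im,c,(M[:3,:3],M[:3,3])
E
python3 - <<'E'
from h import *
s,im,c,Rt=wrist(); cv2.imwrite("pics/w1.png",im[:,:,::-1]); np.savez("w1.npz",R=Rt[0],t=Rt[1],m=c["mtx"])
print(s["tool_pos"],s["tcp_rot"],s["ft_force"])
E
```

```text
[ 597.40335063 -109.50032804  193.66725863] [-179.25825074    0.32293484  105.99200589] [-0.05092078  0.1677491  -0.38546631]
```

View pics/w1.png

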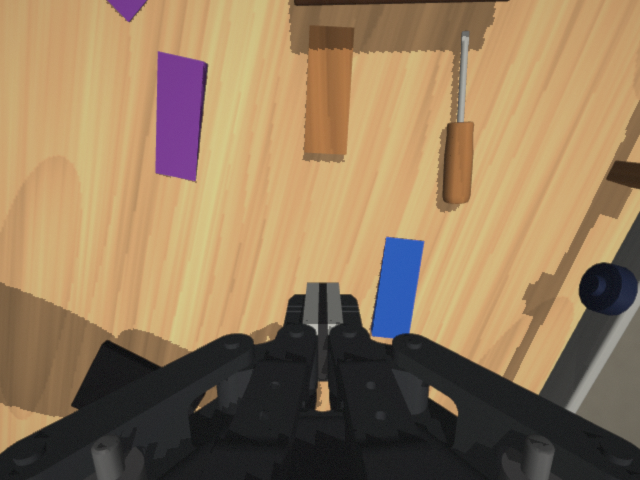

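Clean view: the wedge's thin end spans (309,27)–(354,28), and its butt spans (305,153)–(346,156). The case edge is along row 3, from (294,3) to (508,1). The blue look-alike at (400,288) and the screwdriver at (457,160) are both clear of the push line.

Run:
```python
from h import *
d=np.load("w1.npz"); c={"mtx":d["m"]}; Rt=(d["R"],d["t"])
g=lambda p,z: ray(c,p,z,Rt=Rt)
cx=np.array([581.4,156.4]);a=np.radians(16.28);ex=np.array([np.cos(a),np.sin(a)]);ey=np.array([-ex[1],ex[0]])
for n,p,z in [("tipL",(309,27),2),("tipR",(354,28),2),("buttL",(305,153),15),("buttR",(346,156),15),("caseL62",(294,3),62),("caseR62",(508,1),62),("drvtip",(465,35),3),("drvend",(458,200),14),("bluetop",(388,238),15),("bluetopR",(424,241),15)]:
    w=g(p,z)[:2]; print(n,np.round(w,1),"case frame",np.round([(w-cx)@ex,(w-cx)@ey],1))
w=np.array([597.4,-109.5]);print([(w-cx)@ex,(w-cx)@ey])
```

```text
tipL [540.7  38.5] case frame [ -72.1 -101.8]
tipR [579.6  48.7] case frame [ -32.  -102.9]
buttL [566.6 -67.5] case frame [ -77.  -210.8]
buttR [604.6 -59.4] case frame [ -38.2 -213.7]
caseL62 [532.5  37.6] case frame [ -80.2 -100.3]
caseR62 [682.2  81.3] case frame [  75.7 -100.4]
drvtip [676.3  70.1] case frame [  66.9 -109.4]
drvend [722.2 -69.5] case frame [  71.9 -256.3]
bluetop [ 669.  -125.1] case frame [   5.2 -294.8]
bluetopR [ 704.9 -118. ] case frame [  41.6 -298. ]
[np.float64(-59.181736209482466), np.float64(-259.7235686248578)]
```

Emit:
play_rows(
  deltas=[
    [[0.0435, 0.017, 0], [0, 0, 0], 1],
    [[0.0435, 0.017, 0], [0, 0, 0], 1],
    [[0.0435, 0.017, 0], [0, 0, 0], 1],
    [[0, 0, 0.055], [0, 0, 0], 1],
    [[0, 0, 0.055], [0, 0, 0], 1],
    [[0, 0, 0.045], [0, 0, 0], 1],
    [[0, 0, 0.02], [0, 0, 0], 1],
    [[0, 0, 0], [0, 0, 0], 1],
  ],
)

```text
time: 3.52
tool_pos: [602.4, 45.4, 14.6]
tcp_rot: [-179.3, 0.1, 106.6]
ft_force: [1.1, -0.0, 0.6]
finger_gap: 0.0
```

Run:
```python
from h import *
s,im,c,Rt=wrist(); cv2.imwrite("pics/w2.png",im[:,:,::-1]); np.savez("w2.npz",R=Rt[0],t=Rt[1],m=c["mtx"])
print(s["tool_pos"],s["tcp_rot"],s["ft_force"])
```

```text
[602.43257735  45.42717937  14.59107514] [-1.79328846e+02  9.88868965e-02  1.06565810e+02] [ 1.14965674 -0.01870341  0.56724534]
```

View pics/w2.png

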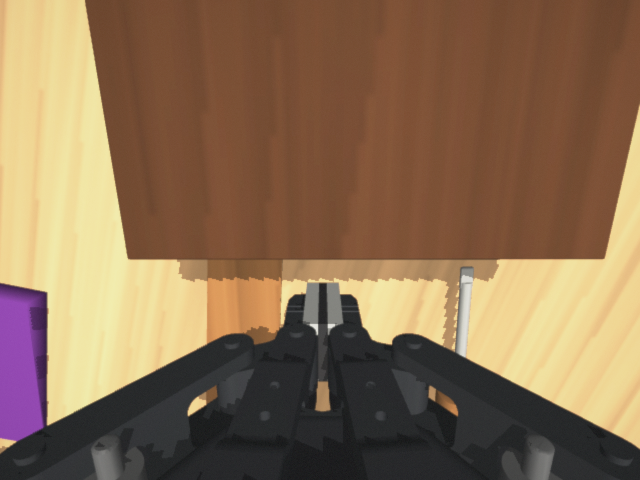

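The wedge is visible at x=207–281, just left of the fingers (305–342). The case's top edge runs level along row 259, from x=128 to 605, so the tool yaw matches the case yaw.

Run:
```python
from h import *
d=np.load("w2.npz"); c={"mtx":d["m"]}; Rt=(d["R"],d["t"]); print(d["m"][0])
T=np.array([602.43,45.43]); a=np.radians(16.57);ex=np.array([np.cos(a),np.sin(a)]);ey=np.array([-ex[1],ex[0]])
for n,p,z in [("caseL",(128,259),62),("caseR",(605,259),62),("wL",(207,262),3),("wR",(281,262),3),("wL2",(207,320),6),("wR2",(280,320),6),("fL",(305,285),14.6),("fR",(342,285),14.6),("kL",(286,300),30),("kR",(358,300),30),("drv",(466,268),3)]:
    w=ray(c,p,z,Rt=Rt)[:2]-T; print(n,"rel TCP, case axes",np.round([w@ex,w@ey],1))
```

```text
[362.52258338   0.         322.40508787]
caseL rel TCP, case axes [-70.4  24.9]
caseR rel TCP, case axes [103.5  25.7]
wL rel TCP, case axes [-62.    1.8]
wR rel TCP, case axes [-21.9   2. ]
wL2 rel TCP, case axes [-64.1 -31.6]
wR2 rel TCP, case axes [-23.2 -31.3]
fL rel TCP, case axes [-8.4 -6.2]
fR rel TCP, case axes [10.7 -6.1]
kL rel TCP, case axes [-16.5  -7.2]
kR rel TCP, case axes [17.7 -7. ]
drv rel TCP, case axes [78. -1.]
```

Emit:
play_rows(
  deltas=[
    [[-0.008, 0, 0.004], [0, 0, 0], 1],
    [[-0.006, 0, 0.004], [0, 0, 0], 1],
    [[0, 0, 0.002], [0.01, 0, 0], 1],
    [[0, -0.006, 0], [0, 0, 0], 1],
    [[0, -0.004, 0], [0, 0, 0], 1],
    [[0, 0, 0], [0, 0, 0], 1],
  ],
)

```text
time: 4.32
tool_pos: [600.7, 28.0, 10.6]
tcp_rot: [-179.2, 0.3, 106.6]
ft_force: [0.3, 0.3, -0.0]
finger_gap: 0.1
```

Emit:
play_rows(
  deltas=[
    [[0, 0, 0.005], [-0.014, 0, 0], 1],
    [[0, 0, 0.004], [0, 0, 0], 1],
    [[0, 0, 0], [0, 0, 0], 1],
  ],
)

```text
time: 4.7
tool_pos: [600.3, 28.1, 0.8]
tcp_rot: [179.9, 0.2, 106.6]
ft_force: [0.1, -0.3, 0.2]
finger_gap: 0.2
```

Emit:
play_rows(
  deltas=[
    [[0, -0.003, 0], [0, 0, 0], 1],
    [[0, -0.003, 0], [0, 0, 0], 1],
    [[0, -0.003, 0], [0, 0, 0], 1],
    [[0, 0, 0], [0, 0, 0], 1],
  ],
)

```text
time: 5.2
tool_pos: [591.1, 25.4, 0.9]
tcp_rot: [179.9, 0.2, 106.6]
ft_force: [0.5, -0.5, -1.4]
finger_gap: -0.1
```

Emit:
play_rows(
  deltas=[
    [[0, -0.002, -0.001], [0, 0, 0], 1],
    [[0, -0.0015, 0], [0, 0, 0], 1],
    [[0, 0, 0], [0, 0, 0], 1],
    [[0, 0.01, 0], [0, 0, 0], 1],
    [[0, 0.012, -0.02], [0, 0, 0], 1],
    [[0, 0.01, -0.03], [0, 0, 0], 1],
    [[-0.03, 0, -0.03], [0, 0, 0], 1],
    [[-0.045, 0, 0], [0, 0, 0], 1],
  ],
)

```text
time: 6.2
tool_pos: [642.8, -35.4, 84.6]
tcp_rot: [179.9, 0.2, 106.8]
ft_force: [1.0, -0.3, 0.5]
finger_gap: -0.3
```

Emit:
play_rows(
  deltas=[
    [[-0.04, -0.02, 0], [0, 0, 0], 1],
    [[-0.02, -0.02, 0], [0, 0, 0], 1],
    [[0, 0, 0], [0, 0, 0], 1],
  ],
)

```text
time: 6.58
tool_pos: [624.8, -109.4, 86.0]
tcp_rot: [179.7, 0.4, 106.7]
ft_force: [0.4, -0.0, 0.2]
finger_gap: -0.0
```

Run:
```python
from h import *
s,im,c,Rt=wrist(); cv2.imwrite("pics/w3.png",im[:,:,::-1]); np.savez("w3.npz",R=Rt[0],t=Rt[1],m=c["mtx"],T=s["tool_pos"])
print(s["tool_pos"],s["tcp_rot"],s["ft_force"])
```

```text
[ 624.81301521 -109.37718569   85.9665427 ] [179.72877757   0.35515121 106.70709813] [ 0.37226333 -0.02649836  0.23956407]
```

View pics/w3.png

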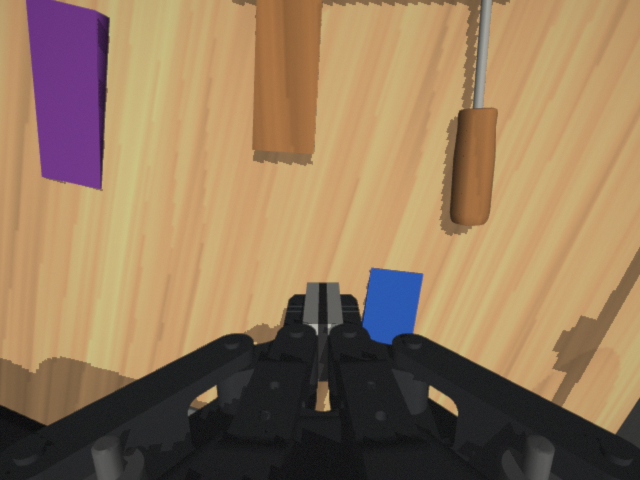

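The butt corners are now at (253,151) and (313,154), and the sides run up to (257,2) and (322,2). The blue wedge is at (395,305). I'll compute these against the updated case frame.

```bash
cat >> h.py <<'E'
A=np.radians(16.57);EX=np.array([np.cos(A),np.sin(A)]);EY=np.array([-EX[1],EX[0]])
CC=np.array([602.43,45.43])+16.5*EX+110.3*EY
def cf(w): w=np.array(w)[:2]-CC; return np.round([w@EX,w@EY],1)
E
python3 - <<'E'
from h import *
d=np.load("w3.npz"); c={"mtx":d["m"]}; Rt=(d["R"],d["t"])
for n,p,z in [("bL",(253,151),15),("bR",(313,154),15),("sL",(257,2),4),("sR",(322,2),4),("drvend",(470,225),7),("blue",(363,300),15)]:
    print(n,cf(ray(c,p,z,Rt=Rt)))
print("tcp",cf(d["T"]),"C",CC,"foot",CC-65*EX-65*EY)
E
```

```text
bL [ -83.6 -208.2]
bR [ -44.5 -210. ]
sL [ -78.5 -120. ]
sR [ -38.8 -119.8]
drvend [  67.7 -260. ]
blue [  -8.1 -315.3]
tcp [ -39.2 -265.1] C [586.78871182 155.85504292] foot [543.02515579  75.01723516]
```

The wedge seems not to have moved from the side nudge. I'll compare before and after in the scene camera.

Run:
```python
from h import *
b=eyes.snapshot("scene")[:,:,::-1].copy(); cv2.imwrite("pics/scene1.png",b); a=cv2.imread("pics/scene0.png")
f=lambda i: cv2.resize(i[215:315,220:353],(399,300),interpolation=cv2.INTER_CUBIC)
t=eyes.snapshot("top")[:,:,::-1].copy(); t0=cv2.imread("pics/top0.png")
g=lambda i: cv2.resize(i[200:300,250:383],(399,300),interpolation=cv2.INTER_CUBIC)
cv2.imwrite("pics/cmp.png",np.vstack([np.hstack([f(a),f(b)]),np.hstack([g(t0),g(t)])]))
```

```text
(no output)
```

View pics/cmp.png

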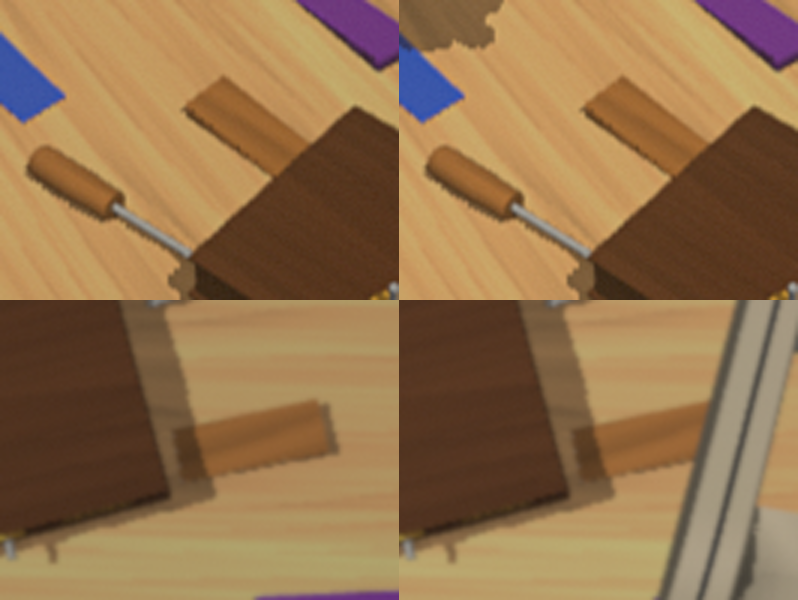

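The wedge hasn't moved visibly: the nudge fell short. The offset is small enough that the foot is still fully covered, and a flat-faced push from behind will square it up. I'll go behind the butt and descend.

Emit:
play_rows(
  deltas=[
    [[0, -0.013, 0.02], [0, 0, 0], 1],
    [[0, -0.01, 0.025], [0, 0, 0], 1],
    [[0.006, 0, 0.02], [0, 0, 0], 1],
    [[0, 0, 0.008], [0, 0, 0], 1],
    [[0, 0, 0], [0, 0, 0], 1],
  ],
)

```text
time: 7.35
tool_pos: [605.2, -102.4, 11.5]
tcp_rot: [179.5, 0.3, 107.2]
ft_force: [0.1, -0.1, 0.5]
finger_gap: -0.0
```

Run:
```python
from h import *
s=r.sense(); print(cf(s["tool_pos"]),s["tool_pos"],s["ft_force"])
```

```text
[ -56.  -252.8] [ 605.18949236 -102.42689695   11.52391838] [ 0.09715595 -0.11308508  0.47909899]
```

Emit:
play_rows(
  deltas=[
    [[0, -0.003, 0.003], [0, 0, 0], 1],
    [[0, -0.003, 0.003], [0, 0, 0.008], 1],
    [[0.006, 0, 0], [0, 0, 0], 1],
    [[0.006, 0, 0], [0, 0, 0], 1],
    [[0.006, 0, 0], [0, 0, 0], 1],
    [[0.006, 0, 0], [0, 0, 0], 1],
    [[0.006, 0, 0], [0, 0, 0], 1],
  ],
)

```text
time: 8.22
tool_pos: [592.5, -74.2, 7.9]
tcp_rot: [179.3, 0.5, 106.7]
ft_force: [-0.2, -0.4, -0.5]
finger_gap: -0.3
```

Emit:
play_rows(
  deltas=[
    [[0.006, 0, 0], [0, 0, 0], 1],
    [[0.006, 0, 0], [0, 0, 0], 1],
    [[0.006, 0, 0], [0, 0, 0], 1],
    [[0.006, 0, 0], [0, 0, 0], 1],
    [[0, 0, 0], [0, 0, 0], 1],
  ],
)

```text
time: 8.85
tool_pos: [584.9, -48.9, 7.6]
tcp_rot: [179.3, 0.5, 106.8]
ft_force: [0.1, 0.5, -0.4]
finger_gap: 0.2
```

Run:
```python
from h import *
s,im,c,Rt=wrist(); cv2.imwrite("pics/w4.png",im[:,:,::-1]); np.savez("w4.npz",R=Rt[0],t=Rt[1],m=c["mtx"],T=s["tool_pos"])
print(cf(s["tool_pos"]),s["tool_pos"],s["tcp_rot"],s["ft_force"])
```

```text
[ -60.2 -195.8] [584.91508184 -48.94173279   7.57791819] [179.30215742   0.45914463 106.76310639] [ 0.08274134  0.47755459 -0.35538837]
```

View pics/w4.png

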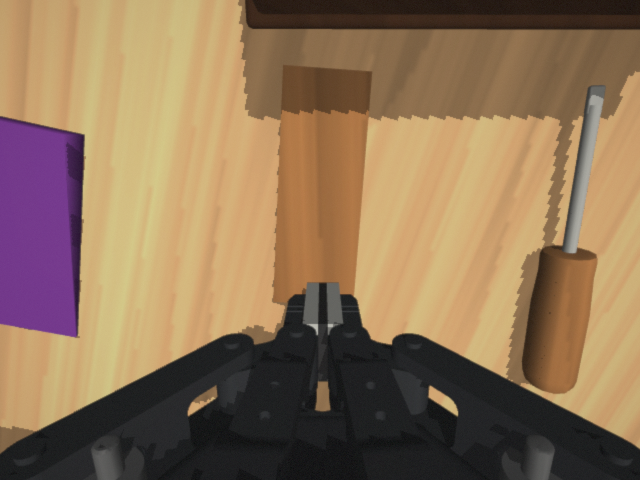

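The wedge is still just ahead of the fingers: thin end (283,66)–(371,72), butt left corner (273,302). The case's trim corner is at (247,28).

Run:
```python
from h import *
d=np.load("w4.npz"); c={"mtx":d["m"]}; Rt=(d["R"],d["t"])
for n,p,z in [("tL",(283,66),2),("tR",(371,72),2),("bL",(273,302),15),("bR",(355,295),15),("case18",(247,28),18),("case25",(247,28),25),("fL",(305,285),7),("fR",(342,285),7)]:
    print(n,cf(ray(c,p,z,Rt=Rt)))
```

```text
tL [-77.5 -98. ]
tR [ -38.  -100.2]
bL [ -84.3 -207.8]
bR [ -43.4 -204.1]
case18 [-89.9 -86.7]
case25 [-88.7 -88.3]
fL [ -68.5 -202.2]
fR [ -49.4 -202.2]
```

Emit:
play_rows(
  deltas=[
    [[0.005, 0, 0], [0, 0, 0], 1],
    [[0.005, 0, 0], [0, 0, 0], 1],
    [[0.005, 0, 0], [0, 0, 0], 1],
    [[0, 0, 0], [0, 0, 0], 1],
  ],
)

```text
time: 9.4
tool_pos: [580.4, -34.1, 7.5]
tcp_rot: [179.3, 0.5, 106.7]
ft_force: [0.3, 0.0, 0.0]
finger_gap: -0.5
```

Run:
```python
from h import *
s,im,c,Rt=wrist(); cv2.imwrite("pics/w5.png",im[:,:,::-1]); np.savez("w5.npz",R=Rt[0],t=Rt[1],m=c["mtx"],T=s["tool_pos"])
print(cf(s["tool_pos"]),s["tool_pos"],s["tcp_rot"],s["ft_force"])
```

```text
[ -60.3 -180.3] [580.4441216  -34.10570076   7.49429663] [179.29665121   0.46915027 106.73024853] [0.33061501 0.01534428 0.00903066]
```

View pics/w5.png

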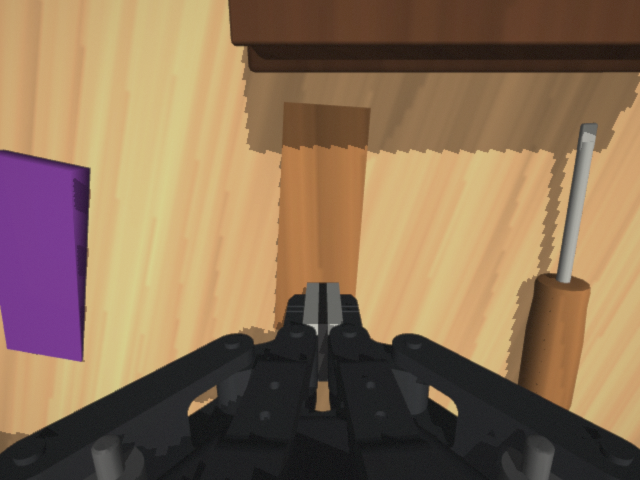

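Run:
```python
from h import *
d=np.load("w5.npz"); c={"mtx":d["m"]}; Rt=(d["R"],d["t"])
for n,p,z in [("tL",(284,102),2),("tR",(369,107),2),("bL",(277,328),15),("case18",(250,72),18),("case62",(231,44),62)]:
    print(n,cf(ray(c,p,z,Rt=Rt)))
print(Rt[0].T@-Rt[1])
M=np.linalg.inv(np.array(eyes.get_calibration("wrist")["T_tool_cam"]))
for q in [(0,0,0),(11,0,0),(-11,0,0),(11,0,-60),(-11,0,-60)]:
    v=M@np.array([*q,1]); u=d["m"]@v[:3]; print(q,np.round(u[:2]/u[2],0))
```

```text
tL [-77.4 -97.6]
tR [-38.3 -99.6]
bL [ -82.8 -206.9]
case18 [-89.6 -87.1]
case62 [-87.2 -85.6]
[558.30064272  34.02564869 179.23417814]
(0, 0, 0) [321. 274.]
(11, 0, 0) [321. 253.]
(-11, 0, 0) [321. 294.]
(11, 0, -60) [321. 310.]
(-11, 0, -60) [321. 365.]
```

The image contradicts the pose. The wedge hasn't moved (thin end still at b≈−98.6), yet the TCP reads 27 mm past its butt at z=7.5. So the real fingertips must sit higher than the reported TCP: the tip shows at row 283, while the TCP projects to row 274. I'll back off and find the true tip height by touching the bench.

Emit:
play_rows(
  deltas=[
    [[-0.02, 0, 0], [0, 0, 0], 1],
    [[-0.02, 0, 0], [0.01, 0, 0], 1],
    [[-0.018, 0, 0], [0, 0, 0], 1],
    [[0, 0, 0.002], [0, 0, 0], 1],
    [[0, 0, 0.002], [0, 0, 0], 1],
    [[0, 0, 0], [0, 0, 0], 1],
  ],
)

```text
time: 10.2
tool_pos: [598.6, -95.5, 3.6]
tcp_rot: [179.9, 0.5, 106.6]
ft_force: [0.4, 1.1, -0.1]
finger_gap: 0.2
```

Emit:
play_rows(
  deltas=[
    [[0, 0, 0.002], [0, 0, 0], 1],
    [[0, 0, 0.002], [0, 0, 0], 1],
    [[0, 0, 0], [0, 0, 0], 1],
  ],
)

```text
time: 10.58
tool_pos: [598.2, -94.2, -0.9]
tcp_rot: [179.9, 0.5, 106.7]
ft_force: [0.4, 0.3, 0.3]
finger_gap: -0.4
```

Emit:
play_rows(
  deltas=[
    [[0, 0, 0.002], [0, 0, 0], 1],
    [[0, 0, 0.002], [0, 0, 0], 1],
    [[0, 0, 0.002], [0, 0, 0], 1],
    [[0, 0, 0], [0, 0, 0], 1],
  ],
)

```text
time: 11.08
tool_pos: [598.3, -94.1, -7.2]
tcp_rot: [179.9, 0.5, 106.7]
ft_force: [0.0, 0.1, -0.1]
finger_gap: -0.4
```

Emit:
play_rows(
  deltas=[
    [[0, 0, 0.002], [0, 0, 0], 1],
    [[0, 0, 0.002], [0, 0, 0], 1],
    [[0, 0, 0], [0, 0, 0], 1],
  ],
)

```text
time: 11.45
tool_pos: [598.3, -94.2, -11.5]
tcp_rot: [179.9, 0.5, 106.7]
ft_force: [-0.1, -0.8, 0.2]
finger_gap: -0.1
```

Emit:
play_rows(
  deltas=[
    [[0, 0, 0.002], [0, 0, 0], 1],
    [[0, 0, 0.002], [0, 0, 0], 1],
    [[0, 0, 0], [0, 0, 0], 1],
  ],
)

```text
time: 11.82
tool_pos: [598.4, -94.2, -15.8]
tcp_rot: [179.9, 0.5, 106.7]
ft_force: [-0.5, -0.3, 0.2]
finger_gap: -0.0
```

Emit:
play_rows(
  deltas=[
    [[0, 0, 0.0015], [0, 0, 0], 1],
    [[0, 0, 0.0015], [0, 0, 0], 1],
    [[0, 0, 0], [0, 0, 0], 1],
  ],
)

```text
time: 12.2
tool_pos: [598.4, -94.2, -18.9]
tcp_rot: [179.9, 0.5, 106.7]
ft_force: [-0.2, 0.4, 1.2]
finger_gap: 0.1
```

Emit:
play_rows(
  deltas=[
    [[0, 0, 0.001], [0, 0, 0], 1],
    [[0, 0, 0], [0, 0, 0], 1],
  ],
)

```text
time: 12.45
tool_pos: [598.5, -94.2, -20.0]
tcp_rot: [179.9, 0.5, 106.7]
ft_force: [-0.5, -1.4, -0.1]
finger_gap: 0.1
```

Emit:
play_rows(
  deltas=[
    [[0, 0, 0.0015], [0, 0, 0], 1],
    [[0, 0, 0.0015], [0, 0, 0], 1],
    [[0, 0, 0], [0, 0, 0], 1],
  ],
)

```text
time: 12.82
tool_pos: [598.5, -94.3, -23.1]
tcp_rot: [179.9, 0.5, 106.7]
ft_force: [0.1, -0.2, -0.6]
finger_gap: 0.0
```

Emit:
play_rows(
  deltas=[
    [[0, 0, 0.0015], [0, 0, 0], 1],
    [[0, 0, 0.0015], [0, 0, 0], 1],
    [[0, 0, 0], [0, 0, 0], 1],
  ],
)

```text
time: 13.2
tool_pos: [598.5, -94.3, -26.4]
tcp_rot: [179.9, 0.5, 106.7]
ft_force: [0.2, -0.3, -0.5]
finger_gap: 0.0
```

Emit:
play_rows(
  deltas=[
    [[0, 0, 0.0015], [0, 0, 0], 1],
    [[0, 0, 0.0015], [0, 0, 0], 1],
    [[0, 0, 0], [0, 0, 0], 1],
  ],
)

```text
time: 13.58
tool_pos: [598.7, -94.3, -29.0]
tcp_rot: [179.9, 0.5, 106.7]
ft_force: [-0.9, 0.0, 0.9]
finger_gap: -0.2
```

Run:
```python
from h import *
s=r.sense(); print(cf(s["tool_pos"]),s["tool_pos"],s["ft_force"])
b=eyes.snapshot("scene")[:,:,::-1].copy(); cv2.imwrite("pics/scene2.png",b)
w=eyes.snapshot("wrist")[:,:,::-1].copy(); cv2.imwrite("pics/w6.png",w)
cv2.imwrite("pics/cmp2.png",np.hstack([cv2.resize(b[150:310,180:340],(400,400),interpolation=cv2.INTER_CUBIC),cv2.resize(w[100:420,160:480],(400,400))]))
```

```text
[ -59.9 -243.2] [598.72996043 -94.30578477 -29.03706931] [-0.86797166  0.04470632  0.90513423]
```

View pics/cmp2.png

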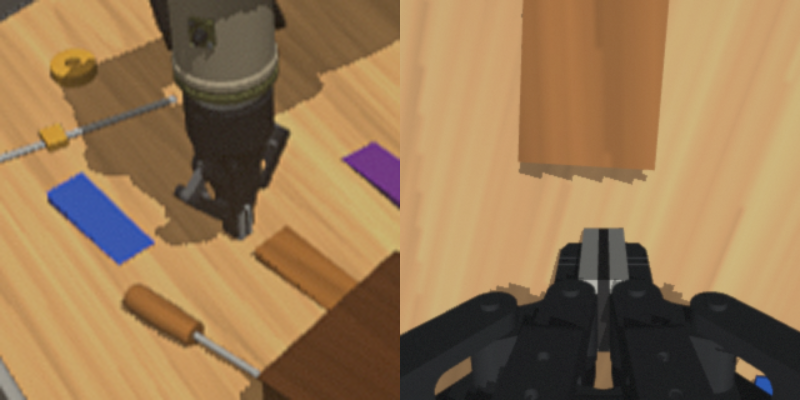

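Run:
```python
from h import *
c=eyes.get_calibration("scene")
for z in (0,5,10,20,30): print(z,ray(c,(276,244.8),z).round(1),cf(ray(c,(276,244.8),z)))
s=r.sense(); cw=eyes.get_calibration("wrist")
T=np.eye(4); T[:3,:3]=Ro.from_euler('xyz',s["tcp_rot"],degrees=True).as_matrix(); T[:3,3]=s["tool_pos"]
M=np.linalg.inv(T@np.array(cw["T_tool_cam"]))
for z in (0,5,10,20): print(z,cf(ray(cw,(323,283),z,Rt=(M[:3,:3],M[:3,3]))))
```

```text
0 [599.1 -91.    0. ] [ -58.6 -240.1]
5 [601.3 -86.6   5. ] [ -55.2 -236.5]
10 [603.6 -82.2  10. ] [ -51.8 -233. ]
20 [608.  -73.4  20. ] [ -45.  -225.8]
30 [612.5 -64.6  30. ] [ -38.3 -218.7]
0 [ -59.1 -235.3]
5 [ -59.2 -233.1]
10 [ -59.2 -230.9]
20 [ -59.3 -226.4]
```

Triangulating the scene and wrist views puts the fingertip 0–3 mm above the bench, with the reported TCP at z=−29. So the reported TCP lies about 30 mm beyond the real fingertips, and I'll allow for that from here on. Next I'll push with the tips at about 4 mm.

Emit:
play_rows(
  deltas=[
    [[0.005, 0, -0.002], [0, 0, 0], 1],
    [[0.006, 0, 0], [0, 0, 0], 1],
    [[0.006, 0, 0], [0, 0, 0], 1],
    [[0.006, 0, 0], [0, 0, 0], 1],
    [[0.005, 0, 0], [0, 0, 0], 1],
    [[0.005, 0, 0], [0, 0, 0], 1],
    [[0.004, 0, 0], [0, 0, 0], 1],
    [[0.004, 0, 0], [0, 0, 0], 1],
  ],
)

```text
time: 14.68
tool_pos: [586.2, -52.2, -27.4]
tcp_rot: [179.9, 0.5, 106.7]
ft_force: [0.3, 0.1, 0.6]
finger_gap: -0.0
```

Emit:
play_rows(
  deltas=[
    [[0.004, 0, 0], [0, 0, 0], 1],
    [[0, 0, 0], [0, 0, 0], 1],
  ],
)

```text
time: 14.92
tool_pos: [584.8, -47.8, -27.5]
tcp_rot: [179.9, 0.5, 106.7]
ft_force: [-0.2, -1.0, 0.2]
finger_gap: -0.5
```

Run:
```python
from h import *
s,im,c,Rt=wrist(); cv2.imwrite("pics/w7.png",im[:,:,::-1]); np.savez("w7.npz",R=Rt[0],t=Rt[1],m=c["mtx"],T=s["tool_pos"])
print(cf(s["tool_pos"]),s["tool_pos"],s["tcp_rot"],s["ft_force"])
```

```text
[ -60.  -194.7] [584.82000086 -47.84030008 -27.52347143] [179.87845199   0.49095474 106.73042431] [-0.15737535 -1.00330213  0.24161395]
```

View pics/w7.png

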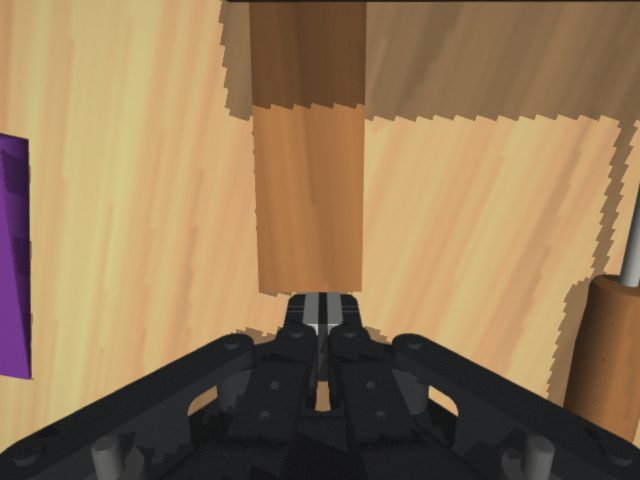

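The finger face is flush with the butt, (259,292)–(361,293), and the wedge is square: its sides reach (250,5) and (366,5).

Run:
```python
from h import *
d=np.load("w7.npz"); c={"mtx":d["m"]}; Rt=(d["R"],d["t"])
for n,p,z in [("bL",(259,292),15),("bR",(361,293),15),("sL",(250,5),4.3),("sR",(366,5),4.3),("case18",(222,0),18)]:
    print(n,cf(ray(c,p,z,Rt=Rt)))
```

```text
bL [ -84.2 -184.6]
bR [ -44.4 -185. ]
sL [-84.2 -83.6]
sR [-45.  -83.4]
case18 [-90.3 -86.1]
```

Centre line at −64.4 against the foot at −65, and aligned. The thin end is at −75, right at the foot's edge. From here I'll push in small steps and watch the force.

Emit:
play_rows(
  deltas=[
    [[0.004, 0, 0], [0, 0, 0], 1],
    [[0.004, 0, 0], [0, 0, 0], 1],
    [[0.004, 0, 0], [0, 0, 0], 1],
    [[0.004, 0, 0], [0, 0, 0], 1],
    [[0.003, 0, 0], [0, 0, 0], 1],
    [[0, 0, 0], [0, 0, 0], 1],
  ],
)

```text
time: 15.72
tool_pos: [579.1, -28.7, -27.6]
tcp_rot: [179.9, 0.5, 106.7]
ft_force: [-0.5, -0.2, -0.2]
finger_gap: 0.2
```

Emit:
play_rows(
  deltas=[
    [[0.002, 0, 0], [0, 0, 0], 1],
    [[0.002, 0, 0], [0, 0, 0], 1],
    [[0.0015, 0, 0], [0, 0, 0], 1],
  ],
)

```text
time: 16.1
tool_pos: [577.6, -23.4, -27.6]
tcp_rot: [179.9, 0.5, 106.7]
ft_force: [-0.2, -0.8, -0.4]
finger_gap: -0.5
```

Emit:
play_rows(
  deltas=[
    [[0.0015, 0, 0], [0, 0, 0], 1],
    [[0.0015, 0, 0], [0, 0, 0], 1],
  ],
)

```text
time: 16.35
tool_pos: [576.7, -20.4, -27.6]
tcp_rot: [179.9, 0.5, 106.7]
ft_force: [-0.5, -0.9, -0.1]
finger_gap: 0.1
```

Emit:
play_rows(
  deltas=[
    [[0.0015, 0, 0], [0, 0, 0], 1],
    [[0.0015, 0, 0], [0, 0, 0], 1],
  ],
)

```text
time: 16.6
tool_pos: [575.8, -17.3, -27.6]
tcp_rot: [179.9, 0.5, 106.7]
ft_force: [-0.4, -0.4, 0.4]
finger_gap: -0.1
```

Emit:
play_rows(
  deltas=[
    [[0.0015, 0, 0], [0, 0, 0], 1],
    [[0.0015, 0, 0], [0, 0, 0], 1],
  ],
)

```text
time: 16.85
tool_pos: [574.9, -14.3, -27.6]
tcp_rot: [179.9, 0.5, 106.7]
ft_force: [1.1, 0.7, 1.1]
finger_gap: 0.0
```

Emit:
play_rows(
  deltas=[
    [[0.0015, 0, 0], [0, 0, 0], 1],
    [[0.0015, 0, 0], [0, 0, 0], 1],
  ],
)

```text
time: 17.1
tool_pos: [574.1, -11.4, -27.6]
tcp_rot: [179.8, 0.5, 106.7]
ft_force: [1.0, -2.2, 0.1]
finger_gap: 0.3
```

Emit:
play_rows(
  deltas=[
    [[0.0015, 0, 0], [0, 0, 0], 1],
    [[0.0015, 0, 0], [0, 0, 0], 1],
  ],
)

```text
time: 17.35
tool_pos: [573.8, -9.8, -27.5]
tcp_rot: [179.8, 0.7, 106.7]
ft_force: [1.4, -5.8, -1.7]
finger_gap: -0.2
```

The wedge is binding: about 6 N, and the motion has slowed. I'll back off, rise and press on the top above the short foot to test for rocking.

Emit:
play_rows(
  deltas=[
    [[-0.008, 0, 0], [0, 0, 0], 1],
    [[-0.008, 0, 0], [0, 0, 0], 1],
    [[0, 0, -0.03], [0, 0, 0], 1],
    [[0, 0, -0.03], [0, 0, 0], 1],
    [[0, 0, -0.02], [0, 0, 0], 1],
    [[0, 0, 0], [0, 0, 0], 1],
  ],
)

```text
time: 18.1
tool_pos: [577.0, -25.7, 53.5]
tcp_rot: [180.0, 0.5, 106.6]
ft_force: [0.2, -0.4, 0.3]
finger_gap: 0.3
```

Run:
```python
from h import *
s,im,c,Rt=wrist(); cv2.imwrite("pics/w8.png",im[:,:,::-1]); np.savez("w8.npz",R=Rt[0],t=Rt[1],m=c["mtx"],T=s["tool_pos"])
print(cf(s["tool_pos"]),s["tool_pos"],s["tcp_rot"],s["ft_force"])
```

```text
[ -61.1 -171.3] [577.03128699 -25.72907376  53.5242496 ] [179.9659827    0.48440233 106.63272327] [ 0.15658146 -0.42425871  0.32178452]
```

Emit:
play_rows(
  deltas=[
    [[0.028, -0.001, 0], [0, 0, 0], 1],
    [[0.028, -0.001, 0], [0, 0, 0], 1],
    [[0.022, 0, 0], [0, 0, 0], 1],
    [[0.014, 0, 0.002], [0, 0, 0], 1],
    [[0.008, 0, 0.003], [0, 0, 0], 1],
    [[0, 0, 0.003], [0, 0, 0], 1],
    [[0, 0, 0], [0, 0, 0], 1],
  ],
)

```text
time: 19.02
tool_pos: [540.2, 70.4, 34.9]
tcp_rot: [-179.3, 0.3, 106.5]
ft_force: [0.7, 0.9, -0.1]
finger_gap: 0.3
```

Run:
```python
from h import *
s=r.sense(); print(cf(s["tool_pos"]),s["tool_pos"],s["tcp_rot"],s["ft_force"])
```

```text
[-69.  -68.6] [540.20100192  70.4497337   34.86071641] [-179.3409052    0.2704874  106.5181695] [ 0.67526113  0.90223504 -0.09068647]
```

Emit:
play_rows(
  deltas=[
    [[0.003, 0.003, -0.003], [-0.01, 0, 0], 1],
    [[0.002, 0.003, 0], [0, 0, 0], 1],
    [[0, 0, 0], [0, 0, 0], 1],
  ],
)

```text
time: 19.4
tool_pos: [545.8, 76.3, 38.5]
tcp_rot: [180.0, 0.3, 106.4]
ft_force: [0.7, -0.5, -0.2]
finger_gap: -0.3
```

Emit:
play_rows(
  deltas=[
    [[0, 0, 0.0015], [0, 0, 0], 1],
    [[0, 0, 0.0015], [0, 0, 0], 1],
    [[0, 0, 0], [0, 0, 0], 1],
  ],
)

```text
time: 19.77
tool_pos: [545.9, 76.2, 35.5]
tcp_rot: [180.0, 0.3, 106.4]
ft_force: [-0.9, -0.5, 0.6]
finger_gap: -0.2
```

Emit:
play_rows(
  deltas=[
    [[0, 0, 0.0015], [0, 0, 0], 1],
    [[0, 0, 0.001], [0, 0, 0], 1],
  ],
)

```text
time: 20.02
tool_pos: [545.8, 76.1, 32.8]
tcp_rot: [180.0, 0.3, 106.4]
ft_force: [-2.4, 0.3, 7.8]
finger_gap: 0.4
```

Emit:
play_rows(
  deltas=[
    [[0, 0, 0.0005], [0, 0, 0], 1],
  ],
)

```text
time: 20.15
tool_pos: [546.0, 76.1, 32.8]
tcp_rot: [180.0, 0.3, 106.4]
ft_force: [-3.9, -0.2, 7.9]
finger_gap: 0.1
```

Emit:
play_rows(
  deltas=[
    [[0, 0, 0.001], [0, 0, 0], 1],
  ],
)

```text
time: 20.27
tool_pos: [546.4, 76.1, 32.8]
tcp_rot: [179.9, 0.3, 106.4]
ft_force: [-4.0, -0.2, 10.4]
finger_gap: 0.2
```

Emit:
play_rows(
  deltas=[
    [[0, 0, 0.001], [0, 0, 0], 1],
  ],
)

```text
time: 20.4
tool_pos: [546.8, 76.2, 32.8]
tcp_rot: [179.9, 0.3, 106.4]
ft_force: [-2.9, -0.5, 7.9]
finger_gap: -0.1
```

No sinking at 8–10 N, holding at z=32.8, so the rocking is gone. There's a little sideways drag (fx≈−3 N), so I'll ease that and settle the force.

Emit:
play_rows(
  deltas=[
    [[0, -0.0007, 0.0012], [0, 0, 0], 1],
  ],
)

```text
time: 20.52
tool_pos: [546.9, 76.2, 32.8]
tcp_rot: [179.8, 0.3, 106.4]
ft_force: [-2.9, 1.9, 8.9]
finger_gap: 0.1
```

Emit:
play_rows(
  deltas=[
    [[0, -0.0007, 0.0012], [0, 0, 0], 1],
  ],
)

```text
time: 20.65
tool_pos: [546.9, 76.2, 32.8]
tcp_rot: [179.7, 0.3, 106.4]
ft_force: [-2.6, 0.5, 8.3]
finger_gap: -0.2
```

Run:
```python
from h import *
F=[]
for i in range(4):
    s=r.sense(); F.append(s["ft_force"]); im=eyes.snapshot("scene")
print(np.round(F,1),s["time"],s["tool_pos"],cf(s["tool_pos"]))
b=im[:,:,::-1].copy(); cv2.imwrite("pics/scene3.png",b); a=cv2.imread("pics/scene0.png")
w=cv2.imread("pics/w8.png")
f=lambda i: cv2.resize(i[215:365,240:440],(400,300),interpolation=cv2.INTER_CUBIC)
g=lambda i: cv2.resize(i,(400,300))
cv2.imwrite("pics/cmp3.png",np.vstack([np.hstack([f(a),f(b)]),np.hstack([g(w),g(b)])]))
```

```text
[[-2.6  0.5  8.3]
 [-2.2  0.5  8.4]
 [-3.1  0.6  9.3]
 [-2.7  0.5  7.9]] 20.8 [546.91225364  76.16789864  32.81562455] [-60.9 -65. ]
```

View pics/cmp3.png

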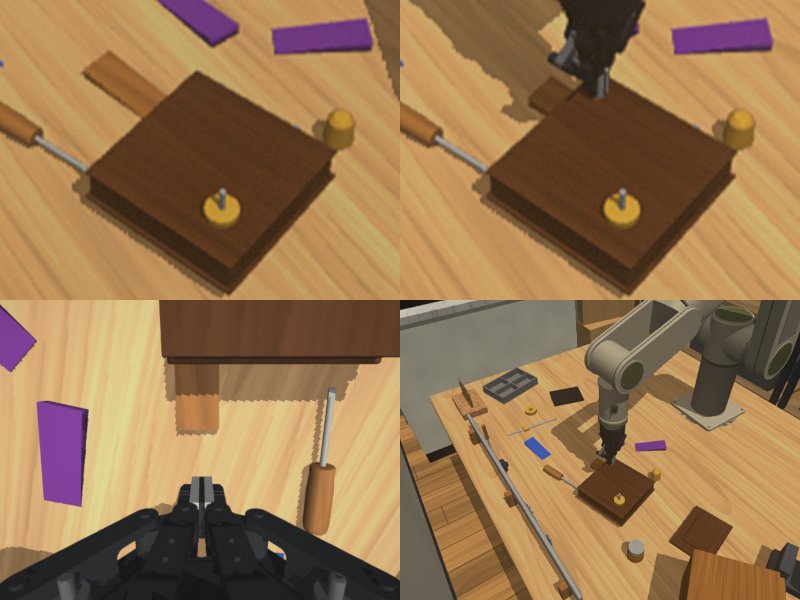

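The case hasn't visibly moved (boss at crop (222,210) before, (622−400,210) after). The wedge is under the corner, and the bystanders are in place. I'll trim the force towards 10 N.

Emit:
play_rows(
  deltas=[
    [[0, -0.0012, 0.0016], [0, 0, 0], 1],
    [[0, -0.0012, 0.0016], [0, 0, 0], 1],
  ],
)

```text
time: 21.1
tool_pos: [547.0, 76.2, 32.8]
tcp_rot: [179.4, 0.4, 106.4]
ft_force: [-2.5, 0.7, 10.3]
finger_gap: -0.4
```

Run:
```python
from h import *
F=[]
for i in range(6):
    s=r.sense(); F.append(s["ft_force"]); im=eyes.snapshot("scene")
print(np.round(F,1),np.mean(F,0),s["time"],s["tool_pos"],s["tcp_rot"],cf(s["tool_pos"]))
a=cv2.cvtColor(cv2.imread("pics/scene0.png"),cv2.COLOR_BGR2GRAY).astype(np.float32); b=cv2.cvtColor(im,cv2.COLOR_RGB2GRAY).astype(np.float32)
for n,(y0,y1,x0,x1) in dict(boss=(305,335,335,370),farcorner=(325,365,320,390),rcorner=(270,310,380,403),static=(130,170,90,130)).items():
    print(n,cv2.phaseCorrelate(a[y0:y1,x0:x1],b[y0:y1,x0:x1],cv2.createHanningWindow((x1-x0,y1-y0),cv2.CV_32F)))
```

```text
[[-2.5  0.7 10.3]
 [-2.8  1.2  9.3]
 [-2.3  2.   9.2]
 [-2.4  0.4  9.9]
 [-2.7  2.1  8.5]
 [-1.8  0.8  9.9]] [-2.40501756  1.20777026  9.5209247 ] 21.35 [547.02341836  76.1966888   32.78398162] [179.44330453   0.36198019 106.44301897] [-60.8 -65. ]
boss ((0.1293129692520587, -0.07066397439091077), 0.9644299489480478)
farcorner ((0.297339616308534, 0.0808010845588143), 1.0116540607478883)
rcorner ((-0.05975263885883919, -0.1866067714695241), 1.004665154715379)
static ((-0.16759554925283027, -0.05828435216634631), 0.9661862617731094)
```

Run:
```python
from bench import r
print(r.hand_in())
```

```text
the job is handed in; nothing more can be done
None
```

The wedge is under the short foot and the case no longer rocks. I handed the job in at about 21 s, with the fingertips still pressing on the top above that foot.

**What I did:** I pushed the natural-wood wedge thin end first along +y. It squared itself against the finger face, with its centre line about 1 mm off the foot's. It went in about 40 mm, until it bound at roughly 6 N.

**Last checks:**
- **Press:** I pressed within about 3 mm of the point above the short foot. The force was about 9.5 N down, with a 2–3 N sideways drag left. The fingertip height stayed at 32.8 mm under 8–10 N, so there was no sinking.
- **Case position:** The scene camera showed shifts of at most 0.3 px against the start picture, well under 1 mm. I judged level only from the lack of sinking and the unchanged image, and did not measure it directly.
- **Other things:** The bystanders and coloured look-alikes in the final view looked unmoved by eye.

**What disagreed:** The reported TCP lies about 30 mm beyond the real shut fingertips. Because of this, my early sideways nudge and first push passed over the wedge without touching it. I worked out the offset from the camera views and allowed for it from then on.

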